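# Free the child-safety hook and open the worktop cupboard

## Robot

A 6-joint arm with a two-finger parallel gripper is mounted at the origin on a cart in front of the work surface, level with it; the furniture and walls round the work are solid. World frame = base frame: x ahead of the robot, y to its left, z up, the work surface at z = 0. Lengths are in mm, angles in rad, forces in N, time in s.
With the tool pointing down it reaches from about 200 to 875 mm from the base axis. Payload 3.4 kg.
Tool frame: the origin (TCP) lies at the very end of the fingers, on their centre line; the grasp point (between the pads) lies 19 mm behind it; z points along the fingers, y is the line along which they close (so a half turn about z gives the same grasp; the last joint's range is limited). The gripper opens to 94 mm and grips with 3 to 60 N. Pads are 16 mm wide; open, the fingers measure 119 mm over their backs; the gripper's body (75 mm by 177 mm) begins 78 mm behind the grasp point.
Start: joints at [-1.329, 0.276, 1.505, -0, 1.361, -0.121], TCP at [204.065, -537.608, 205.493] pointing down, gripper open.
Joint ranges: [-2.89, 2.89], [-0.75, 2.08], [0.22, 2.7], [-1.18, 4.32], [0.11, 2.71], [-2.7, 2.7]. Speed limits (rad/s): [2.57, 2.57, 3.14, 3.14, 3.14, 3.14].

## Interface

Orientations are given as a unit quaternion [x, y, z, w].
In Python, from plant import manip, eyes, search_frame gives the robot as it stands.
- The arm moves only by the tool servo_tool, never from a script. Its argument "commands" is text: rows parted by semicolons, each of 5 numbers parted by spaces: the shift along the tool's x, y, z in m, then the turn about the tool's z in degrees, then the finger opening in m, from 0 to 0.094. A call has 1 to 10 rows; each row is the pose to reach, as a shift and turn from the pose commanded when the call began, along the tool's axes at that moment; what a row does not reach only later rows make up. A row lasts 1/12 s, in which the tool goes at most 41.7 mm and 7.16 degrees, less where a joint would pass 70% of its speed; a pose out of reach is approached as far as the arm can. A call with a gripper value outside its range is refused whole. The fingers move at their own pace and stop on an object; "squeeze" is the grip in N (left out, the last holds). Time passes only in rows, so rows that repeat a pose let the fingers close. It gives the time, the measured TCP pose, the force, the opening and the grip force at its end, in the units of the state.
- manip.get_state(): the state, without advancing time (a new reading comes with each control period).
- eyes.grab_frame(name): name is "scene" or "top"; returns the picture (420x560x3 uint8, blue, green, red); there is no depth.
- eyes.calibration(name): a dict with "fx", "fy", "cx", "cy" (pixels), "eye" and "orientation" of the camera in the world. Camera axes: x right, y down, z forward; pixel columns grow to the right and rows downward; lengths in mm; the calibration is good to about 2 mm. A picture is of the moment at which its call begins. calibration takes no time and is no camera call.
- manip.sign_off(): hands the job in; it is judged then, once.
Trained networks look in the newest picture that a camera, given by its name, has taken for a name from the list of things; names that differ only in an ending like _2 or _b are one class to them, and where a whole thing is asked for, a point or a joint stands for the part that bears it (a point fixed in the world has none). Each returns a list of dicts, best first, with "conf" (0 to 1); they miss things now and then, are a little off and sometimes report something else, mostly with a low value. They report only what shows in the picture. A call takes as long as a camera call.
- search_frame(target, camera): "location" ([x, y, z] in mm, in the coordinates of the camera as it stood for that picture, good to about 4 mm: the middle of the surface that is visible of it).
The state is a dict: "clock": time; "qpos": joint angles; "dq": joint speeds; "effort": joint torques, N m; "ee_pos": TCP position; "tool_rot": TCP orientation; "wrist_force": force on the tool from outside, world axes, zero at the start; "ft_torque": the same for the moment, N m; "opening": finger opening in mm; "finger_force": force on a finger pad.
Only numpy, scipy, OpenCV 4.12 (cv2) and the standard library are available. Lean on these libraries where they do the work, as an engineer would, in place of code of your own. Each camera call takes 0.05 s, during which the arm holds its last target. There are 200 camera calls.

## Task

Open the small wooden cupboard on the worktop, which is held by a child-safety hook: draw the door gently ajar by its handle, as far as the hook lets it, then put the shut fingers down through the gap behind the door, feel for the sprung hook, press it down gently and only as far as it needs, and keep it down while you push the door outward past its catch. Swing the door to about 65 degrees open and leave it standing there. Never ram the hook onto its stop or wrench the door against the hook, and leave the things beside the cupboard where they stand.

Things in the scene. Friction and masses are not known exactly. Their poses are not given: they have to be found in the camera images.
- cupboard: Small light-wood cupboard, fixed to the worktop, 110 deep (x) x 180 wide (y) x 190 mm high, stock inside. Origin: centre of its underside. Its front plane, x = -55 mm in its own frame, faces -x (the robot); yaw differs between runs. The top board is flush with the door's top edge, 190 mm up.
- door (a joint): Door angle, rad: 0 shut (starts at 0 to 0.03), grows as it opens towards the robot, counter-clockwise from above, up to 1.75. Its stiff light hinge stays where left. With the hook engaged it moves only to about 0.4, where the barb meets the catch block (clear gap at the latch then about 44 mm). With the hook held down the barb is past the block at 0.6, and the hook may be let go.
- door_hinge (a point): Point on the upright hinge line at the door's right-hand edge (seen by the robot), level with the door's top edge, in the plane of its back face. Door: light wood, 180 wide x 12 thick x 190 mm high. Axes turn with the door: y from the hinge along the door to its free edge, x out of its back face (into the cupboard when shut), z up.
- door_handle (a point): Grip point on the handle, an upright round steel bar, 11 mm diameter, 35 mm off the door's front face, 150 mm from the hinge line. The bar's top end is 9.5 mm below the door's top edge; this point is on its axis 30 mm below that edge. It can be pinched from above, fingers closing along the door, and pulled in an arc about the hinge.
- latch: White plastic latch on the door's back. Origin: on the back face, level with the door's top edge, 125 mm from the hinge; x away from the back, y along the door. A 4 mm plate carries the sprung hook: a level arm 22 wide, 5 thick, to x = 64 mm, with a toe at its end turned to -y that has the upturned barb, 7 high; and at y = -47 mm a stiff rail, 4 wide, to x = 70 mm: keep off rail and toe.
- catch: Steel catch inside the cupboard's front, under the top board: a post with a sliding block, 10 mm deep, 42 wide, 7 high, from 4 to 14 mm behind the front plane. As the door is drawn ajar the latch's rail lifts the block to 1 mm above the hook's toe, at whatever height the hook is fitted; the barb then catches behind it. Origin: on the front plane, level with the top, 92 mm from the hinge line.
- till_roll_mid (a point): Centre of a white paper till roll standing on end, 40 mm across, 57 mm high, loose, on the worktop to the left of the cupboard. Bystander.
- stamp_mid (a point): Centre of a wooden hand stamp, 30 x 42 mm, 52 mm high, loose, on the worktop to the left of the cupboard. Bystander.
- gel_mid (a point): Centre of a white pump bottle of hand gel, 57 x 56 mm, 134 mm high, loose, on the worktop to the right of the cupboard. Bystander.
- hook_line (a point): Point over the hook's arm, 28 mm off the door's back, level with the door's top edge (not the hook's height); axes as latch. It lies mid-gap when the door is ajar. The arm's top face is 13 to 35 mm below it: the fitted height differs each run, no pose shows it, so feel for it (or see it).
- hook_root (a point): Point on the latch, 10 mm off the door's back, level with the door's top edge, over the inner end of the hook's arm. The arm goes straight down by the same amount wherever pressed. Spring: 4 N at first, 7 N when down. Pressed 6.5 mm below rest it clears the catch block; at 9.5 mm it meets a hard stop. The latch breaks if pressed above 15 N, or pulled against the catch above 35 N.

How it is judged (in metres and radians):
On the way, in this order (a step that is already met when the one before it is completed fails the run):
1. the door is drawn ajar, held back by the hook (value of joint door between 0.3 and 0.45 rad), for 0.2 s.
2. the fingers press on the latch while the door is ajar (contact force between the fingers and latch above 3 N and value of joint door below 0.47 rad), for 0.2 s.
3. the hook is past its catch (value of joint door above 0.62 rad), for 0.1 s.
At the end, for the whole second after the job is handed in: The door stands at rest, opened by more than 1.0 rad (57 degrees) and let go (value of joint door above 1 rad and velocity of joint door between -0.05 and 0.05 rad/s); the robot touches nothing.
It fails at once if the latch is pressed with more than 15 N (contact force between the fingers and latch above 15 N).
It fails at once if the door is wrenched against the hook: more than 35 N between hook and catch (contact force between latch and catch above 35 N).
It fails at once if a thing beside the cupboard is shifted by more than 15 mm or tipped (distance of any of till_roll_mid, stamp_mid, gel_mid from where it was at the start of the episode above 0.015 m).
It also fails if it takes over 53 s, if anything falls off the work surface, if the arm or the gripper's body presses on something with over 40 N, if the wrist force passes 120 N, or if a joint passes its speed limit or range.

## Working session

There is one attempt and no reset: what is moved stays moved. The work goes in short steps, Python scripts to look and compute and a tool call to move; the robot and the scene stay as the last step left them, time stands still between calls to the robot, and variables do not carry over. Pictures are saved under pics/ and viewed, at most 10 in all, crops included, and the job is handed in when it is done.

Besides the shell and the picture viewer there is one more tool, called by a JSON object that holds its "name" and its "arguments", one argument or row to a line. servo_tool: Moves the arm, as the interface text tells. Its arguments: {"type":"object","properties":{"commands":{"type":"string"},"squeeze":{"type":"number"}},"required":["commands"]}

```bash
mkdir -p pics; ls; cat > h.py <<'E'
import numpy as np, cv2
from scipy.spatial.transform import Rotation as R
from plant import manip, eyes, search_frame
def cal(c):
    k=eyes.calibration(c); return k, R.from_quat(k["orientation"]).as_matrix() if len(np.shape(k["orientation"]))==1 else np.array(k["orientation"])
def find(n,c):
    k,M=cal(c); out=[]
    for d in search_frame(n,c)[:2]:
        p=np.array(d["location"]); w=M@p+np.array(k["eye"]); out.append((round(d["conf"],2),w.round(1).tolist()))
    return out
def proj(w,c):
    k,M=cal(c); p=M.T@(np.array(w)-k["eye"]); return (k["fx"]*p[0]/p[2]+k["cx"],k["fy"]*p[1]/p[2]+k["cy"])
def ray(u,v,c,z):
    k,M=cal(c); d=M@np.array([(u-k["cx"])/k["fx"],(v-k["cy"])/k["fy"],1]); e=np.array(k["eye"]); return e+d*(z-e[2])/d[2]
E
python3 - <<'E'
from h import *
for c in("scene","top"):
    cv2.imwrite(f"pics/{c}0.png",eyes.grab_frame(c)); k,_=cal(c); print(c,k)
    for n in("cupboard","door","door_hinge","door_handle","latch","catch","till_roll_mid","stamp_mid","gel_mid","hook_line"): print(n,find(n,c))
s=manip.get_state(); print(s)
E
```

```text
pics
scene {'fx': 538.8789501455695, 'fy': 538.8789501455695, 'cx': 278.45393111306515, 'cy': 211.27211328265142, 'eye': array([-40.04166448, 275.48322005, 804.27803126]), 'orientation': array([-0.43189385,  0.81000651, -0.34654964,  0.19302977])}
cupboard [(0.6, [541.6, -225.4, 154.0])]
door [(0.98, [530.4, -238.8, 116.1])]
door_hinge []
door_handle [(0.89, [526.7, -236.5, 113.4])]
latch []
catch []
till_roll_mid [(0.93, [594.2, -107.8, 46.6])]
stamp_mid [(0.87, [569.5, -35.5, 10.1]), (0.42, [578.9, -404.4, 127.8])]
gel_mid []
hook_line [(0.51, [529.2, -234.7, 113.9])]
top {'fx': 428.75929797222295, 'fy': 428.75929797222295, 'cx': 275.2084156572784, 'cy': 212.14776817808612, 'eye': array([ 419.23228638, -104.06107177, 1035.634181  ]), 'orientation': array([ 0.7111423 , -0.69762385,  0.07079512, -0.05084919])}
cupboard [(0.9, [572.7, -247.9, 191.1])]
door [(0.62, [524.6, -235.9, 163.4])]
door_hinge [(0.6, [524.5, -238.8, 166.9])]
door_handle [(0.98, [526.9, -236.8, 160.9])]
latch []
catch []
till_roll_mid [(0.62, [605.5, -112.1, 59.1])]
stamp_mid [(0.81, [572.5, -45.9, 8.2]), (0.65, [527.3, -235.7, 162.3])]
gel_mid [(0.9, [575.1, -397.8, 85.1])]
hook_line []
{'clock': 1.1, 'qpos': array([-1.32903513e+00,  2.75908492e-01,  1.50488044e+00, -4.22392812e-05,
        1.36069710e+00, -1.20979522e-01]), 'dq': array([-0.00053896,  0.0008171 ,  0.00066349, -0.000595  ,  0.00075051,
        0.00135257]), 'effort': array([ 6.59532288e-04, -4.04478300e+01, -2.37498933e+01,  7.05571077e-02,
        2.49324145e-02,  1.18981075e-05]), 'ee_pos': array([ 204.03354058, -537.63137398,  205.49597429]), 'tool_rot': array([ 9.83596638e-01,  1.80381956e-01, -1.74002155e-05,  5.44612862e-05]), 'wrist_force': array([-0.06760622,  0.64309039, -0.38210547]), 'ft_torque': array([-0.0285662 ,  0.02520974, -0.02393401]), 'finger_force': 0.0, 'opening': 94.16078385519886}
```

```bash
python3 - <<'E'
import cv2
a=cv2.imread("pics/top0.png")[90:270,240:440]; b=cv2.imread("pics/scene0.png")
cv2.imwrite("pics/topc.png",cv2.resize(a,None,fx=3.3,fy=3.3,interpolation=cv2.INTER_CUBIC))
E
```

```text
(no output)
```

View pics/topc.png

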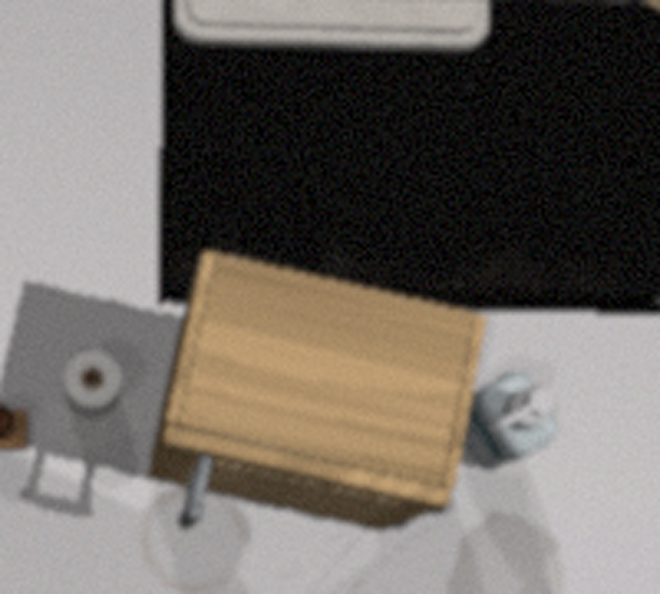

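View pics/scene0.png

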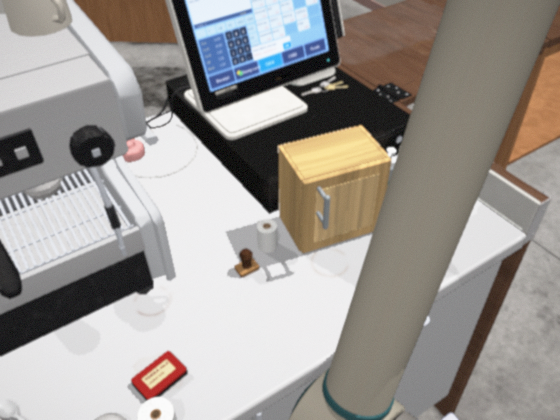

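The top view shows the cupboard's top board and door edge with corners at about crop (165,442), (447,503), (485,315), (205,252). The handle's top end is at (207,460). The scene view confirms the till roll and stamp on the left and the gel bottle behind the arm on the right.

```bash
python3 - <<'E'
from h import *
P=[ray(240+u/3.3,90+v/3.3,"top",190)[:2] for u,v in [(165,442),(447,503),(485,315),(205,252)]]
P=np.array(P); print(P.round(1))
for i in range(4): print(np.linalg.norm(P[i]-P[(i+1)%4]).round(1))
# rect fit: local corners x -67(front incl door)..55, y +90 left
L=np.array([[-67,90],[-67,-90],[55,-90],[55,90]],float)
cl,cp=L.mean(0),P.mean(0); H=(L-cl).T@(P-cp); a=np.arctan2(H[0,1]-H[1,0],H[0,0]+H[1,1]); c,s=np.cos(a),np.sin(a); M=np.array([[c,-s],[s,c]])
o=cp-M@cl; print("yaw deg",np.degrees(a),"origin",o)
h=o+M@[-55,-90]; print("hinge",h)
f=lambda x,y:(o+M@[x,y])
print("handle grip pred",f(-55-12-35,60)); print("handle top pix",np.array(proj([*f(-102,60),180.5],"top")), "->crop",(np.array(proj([*f(-102,60),180.5],"top"))-[240,90])*3.3)
print("meas handle at z180:",ray(240+205/3.3,90+462/3.3,"top",180.5))
print(R.from_quat(manip.get_state()["tool_rot"]).as_matrix().round(3))
E
```

```text
[[ 543.4 -156.7]
 [ 509.8 -327.6]
 [ 626.9 -354. ]
 [ 662.8 -180.2]]
174.1
120.1
177.4
121.7
yaw deg -11.576389221504483 origin [ 591.58238556 -255.82571795]
hinge [ 519.64051288 -332.95785753]
handle grip pred [ 503.69772083 -176.57746431]
handle top pix [299.40073133 244.44330427] ->crop [196.02241339 509.66290409]
meas handle at z180: [ 532.95619999 -181.86586033  180.5       ]
[[ 0.935  0.355 -0.   ]
 [ 0.355 -0.935 -0.   ]
 [-0.     0.    -1.   ]]
```

```bash
python3 - <<'E'
from h import *
o=np.array([591.6,-255.8]);a=np.radians(-11.6);M=np.array([[np.cos(a),-np.sin(a)],[np.sin(a),np.cos(a)]])
out=[]
for c,(x,y) in (("scene",(240,110)),("top",(270,150))):
    im=cv2.imread(f"pics/{c}0.png"); S=3 if c=="scene" else 3
    w,h=(180,180) if c=="scene" else (130,180)
    im=cv2.resize(im[y:y+h,x:x+w],None,fx=S,fy=S,interpolation=cv2.INTER_CUBIC)
    def pt(l): 
        q=proj([*(o+M@l[:2]),l[2]],c); return tuple(int(round((q[i]-(x,y)[i])*S)) for i in(0,1))
    for l,col in [((-67,90,190),(0,0,255)),((-67,-90,190),(0,0,255)),((55,90,190),(0,0,255)),((55,-90,190),(0,0,255)),((-67,90,0),(0,0,255)),((-102,60,180.5),(255,0,0)),((-102,60,100),(0,255,0))]:
        cv2.circle(im,pt(l),3,col,1)
    out.append(cv2.resize(im,(w*S,540)))
cv2.imwrite("pics/ov.png",np.hstack(out)[:, :800])
E
```

```text
(no output)
```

View pics/ov.png

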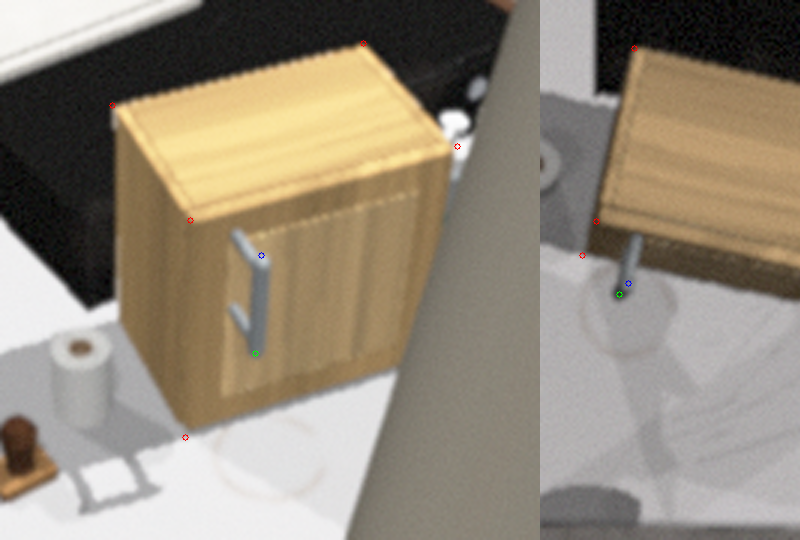

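The overlay fits within about 2 mm, with the handle at (504,−177). I'll move to stage over it.

{"name": "servo_tool", "arguments": {
  "commands": "0.036 -0.020 0 4 0.06;0.07 -0.04 0 8 0.06;0.106 -0.06 0 13 0.06;0.142 -0.08 0 18 0.06;0.178 -0.1 0 23 0.06;0.214 -0.12 0 28 0.06;0.25 -0.14 0 32.4 0.06;0.286 -0.16 0 32.4 0.06;0.32 -0.18 0 32.4 0.06;0.35 -0.197 0 32.4 0.06",
  "squeeze": 20
}}

```text
clock: 1.93
ee_pos: [462.6, -226.9, 205.7]
tool_rot: [0.995, -0.101, 0.0, -0.0]
wrist_force: [0.2, 0.2, 0.3]
opening: 59.8
finger_force: 0.0
```

```bash
cat >> h.py <<'E'
def to(x,y,z,ang=None):
    "tool shift (mm) and turn (deg) to world TCP x,y,z with tool-y heading ang (deg, world)"
    s=manip.get_state(); M=R.from_quat(s["tool_rot"]).as_matrix(); cur=np.degrees(np.arctan2(M[1,1],M[0,1]))
    d=M.T@(np.array([x,y,z])-s["ee_pos"])
    print("shift",d.round(1),"turn",None if ang is None else round(-((ang-cur+180)%360-180),1),"ee",s["ee_pos"].round(1),"head",round(cur,1),"F",s["wrist_force"].round(1),"op",round(s["opening"],1),"t",round(s["clock"],2),"q",s["qpos"].round(2))
E
python3 -c "
from h import *
to(503.7,-176.6,205.5,-101.6)"
```

```text
shift [ 30.1 -57.5   0.3] turn 0.0 ee [ 462.6 -226.9  205.7] head -101.6 F [0.2 0.2 0.3] op 59.8 t 1.93 q [-0.59  0.19  1.63  0.    1.33  1.18]
```

{"name": "servo_tool", "arguments": {
  "commands": "0.015 -0.03 0 0 0.06;0.03 -0.0575 0 0 0.06;0.03 -0.0575 0 0 0.06;0.03 -0.0575 0.02 0 0.06;0.03 -0.0575 0.045 0 0.06;0.03 -0.0575 0.064 0 0.06;0.03 -0.0575 0.064 0 0.06;0.03 -0.0575 0.064 0 0.06"
}}

```text
clock: 2.6
ee_pos: [501.5, -179.2, 140.9]
tool_rot: [0.995, -0.101, -0.001, -0.0]
wrist_force: [-0.3, 0.7, 0.2]
opening: 59.6
finger_force: 0.0
```

{"name": "servo_tool", "arguments": {
  "commands": "0 0 0 0 0.03;0 0 0 0 0.02;0 0 0 0 0.005;0 0 0 0 0.005;0 0 0 0 0.005;0 0 0 0 0.005",
  "squeeze": 20
}}

```text
clock: 3.1
ee_pos: [502.5, -179.1, 141.9]
tool_rot: [0.995, -0.101, 0.0, 0.0]
wrist_force: [-0.6, -0.3, -0.1]
opening: 23.6
finger_force: 0.0
```

```bash
python3 - <<'E'
from h import *
to(503.7,-176.6,141,-101.6)
im=eyes.grab_frame("top"); cv2.imwrite("pics/top1.png",im)
E
```

```text
shift [ 0.7 -2.6  0.9] turn -0.0 ee [ 502.5 -179.1  141.9] head -101.6 F [-0.6 -0.3 -0.1] op 23.6 t 3.1 q [-0.47  0.26  1.7  -0.    1.19  1.3 ]
```

Fingers still closing.

{"name": "servo_tool", "arguments": {
  "commands": "0 0 0 0 0.005;0 0 0 0 0.005;0 0 0 0 0.005;0 0 0 0 0.005;0 0 0 0 0.005"
}}

```text
clock: 3.57
ee_pos: [501.9, -175.7, 141.6]
tool_rot: [0.995, -0.101, -0.001, -0.003]
wrist_force: [-0.2, 6.6, 3.8]
opening: 10.4
finger_force: 20.0
```

{"name": "servo_tool", "arguments": {
  "commands": "-0.0075 0.0025 0 -2.9 0.005;-0.0147 0.0054 0 -5.7 0.005;-0.0219 0.0087 0 -8.6 0.005;-0.0289 0.0123 0 -11.5 0.005;-0.0356 0.0163 0 -14.3 0.005;-0.0422 0.0206 0 -17.2 0.005;-0.0465 0.0238 0 -19.2 0.005;-0.0465 0.0238 0 -19.2 0.005;-0.0465 0.0238 0 -19.2 0.005"
}}

```text
clock: 4.32
ee_pos: [450.2, -190.7, 141.6]
tool_rot: [0.998, 0.066, -0.001, -0.002]
wrist_force: [-2.4, 5.5, 4.7]
opening: 10.8
finger_force: 20.0
```

```bash
cat >> h.py <<'E'
HG=np.array([519.6,-333.0]); YAW=np.radians(-11.6)
def door(p): # door angle from handle xy
    r=np.array(p[:2])-HG; return np.arctan2(r[1],r[0])-(np.arctan2(150,-47)+YAW), np.hypot(*r)
E
python3 -c "
from h import *
s=manip.get_state(); print(door(s['ee_pos'])); to(500,-176,141.6,-90)"
```

```text
(np.float64(0.35281256741532996), np.float64(158.31820498535868))
shift [51.3 -8.  -0.1] turn 7.6 ee [ 450.2 -190.7  141.6] head -82.4 F [-2.4  5.5  4.7] op 10.8 t 4.32 q [-0.54  0.2   1.78  0.    1.17  0.89]
```

{"name": "servo_tool", "arguments": {
  "commands": "-0.0018 0.0006 0 -0.7 0.005;-0.0036 0.0011 0 -1.4 0.005;-0.0036 0.0011 0 -1.4 0.005"
}}

```text
clock: 4.57
ee_pos: [447.1, -192.2, 141.6]
tool_rot: [0.997, 0.078, -0.001, -0.002]
wrist_force: [-1.7, 4.5, 5.1]
opening: 10.6
finger_force: 20.0
```

```bash
python3 -c "
from h import *
s=manip.get_state(); print(door(s['ee_pos'])); to(500,-176,141.6,-90)"
```

```text
(np.float64(0.3746910161592565), np.float64(158.3438551654562))
shift [54.8 -7.8 -0.1] turn 9.0 ee [ 447.1 -192.2  141.6] head -81.0 F [-1.7  4.5  5.1] op 10.6 t 4.57 q [-0.55  0.19  1.79  0.    1.17  0.86]
```

{"name": "servo_tool", "arguments": {
  "commands": "0 0 0 0 0.03;0 0 0 0 0.04;0 0 0 0 0.04;0 0 0 0 0.04;0 0 -0.02 0 0.04;0 0 -0.05 0 0.03;0 0 -0.08 0 0;-0.03 0 -0.1 0 0;-0.07 0 -0.1 0 0;-0.1 0 -0.1 0 0"
}}

```text
clock: 5.4
ee_pos: [348.8, -210.8, 242.8]
tool_rot: [0.997, 0.079, 0.0, 0.001]
wrist_force: [-0.7, -0.1, -0.3]
opening: 10.1
finger_force: 0.0
```

{"name": "servo_tool", "arguments": {
  "commands": "-0.03 0.03 0 0 0;-0.06 0.06 0 0 0;-0.06 0.09 0 0 0"
}}

```text
clock: 5.65
ee_pos: [300.2, -309.0, 242.2]
tool_rot: [0.997, 0.077, -0.001, 0.001]
wrist_force: [1.0, 0.5, -0.5]
opening: 0.3
finger_force: 0.0
```

```bash
python3 - <<'E'
from h import *
s=manip.get_state(); print(s["ee_pos"],s["opening"])
ims={c:eyes.grab_frame(c) for c in("scene","top")}
for c in ims:
    cv2.imwrite(f"pics/{c}2.png",ims[c])
    for n in("door","latch","catch","hook_line","hook_root","door_hinge"): print(c,n,find(n,c))
th=.375
def dpt(off,y,z): # door frame: off=out of back, y along
    a=YAW+th; return [HG[0]+off*np.cos(a)-y*np.sin(a),HG[1]+off*np.sin(a)+y*np.cos(a),z]
out=[]
for c,(x,y),w in (("scene",(270,130),150),("top",(280,190),110)):
    S=3.0; im=cv2.resize(ims[c][y:y+120,x:x+w],None,fx=S,fy=S,interpolation=cv2.INTER_CUBIC)
    for l,col in [((0,0,190),(0,0,255)),((0,180,190),(0,0,255)),((-12,180,190),(0,0,255)),((28,125,190),(255,0,0)),((64,125,165),(0,255,0)),((0,125,190),(255,0,0))]:
        q=proj(dpt(*l),c); cv2.circle(im,tuple(int(round((q[i]-(x,y)[i])*S)) for i in(0,1)),3,col,1)
    out.append(im)
cv2.imwrite("pics/ov2.png",np.hstack(out))
E
```

```text
[ 300.22707332 -308.98365697  242.16821747] 0.31500033957595985
scene door []
scene latch []
scene catch []
scene hook_line []
scene hook_root []
scene door_hinge []
top door [(0.9, [500.1, -213.6, 173.4])]
top latch [(0.69, [521.5, -203.6, 175.9])]
top catch []
top hook_line [(0.93, [519.6, -205.3, 174.4])]
top hook_root [(0.8, [520.3, -200.8, 174.4])]
top door_hinge [(0.56, [498.1, -219.2, 174.9])]
```

View pics/ov2.png

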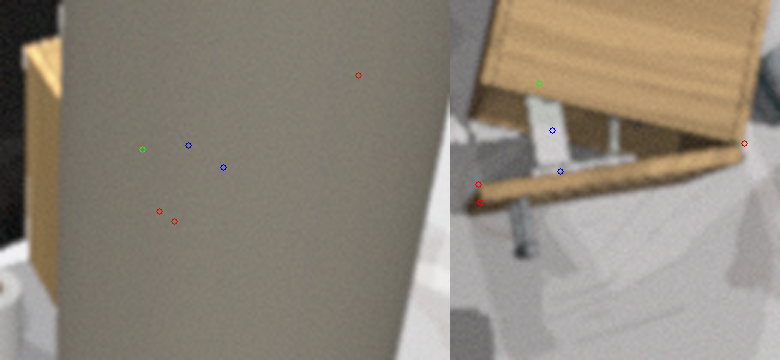

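```bash
cat >> h.py <<'E'
def dpt(th,off,y,z):
    a=YAW+th; return [HG[0]+off*np.cos(a)-y*np.sin(a),HG[1]+off*np.sin(a)+y*np.cos(a),z]
E
python3 -c "
from h import *
p=dpt(.38,27,124,205); print(p); to(*p,-80)"
```

```text
[np.float64(524.2758727720425), np.float64(-206.1806946327978), 205]
shift [232.7 -66.   36.6] turn -1.0 ee [ 304.8 -307.9  241.6] head -81.0 F [ 0.1 -0.3 -0.4] op 0.5 t 6.35 q [-0.95  0.04  1.71 -0.    1.39  0.46]
```

{"name": "servo_tool", "arguments": {
  "commands": "0.035 -0.01 0 0 0;0.07 -0.02 0 0 0;0.105 -0.03 0 0 0;0.14 -0.04 0 0 0;0.175 -0.05 0 0 0;0.205 -0.06 0 -1 0;0.225 -0.066 0.01 -1 0;0.232 -0.066 0.03 -1 0;0.232 -0.066 0.037 -1 0;0.232 -0.066 0.037 -1 0"
}}

```text
clock: 7.18
ee_pos: [522.0, -205.9, 202.1]
tool_rot: [0.996, 0.088, -0.002, -0.001]
wrist_force: [-0.3, 0.3, -0.1]
opening: 0.5
finger_force: 0.0
```

```bash
python3 - <<'E'
from h import *
to(523.5,-206,190,-80)
im=eyes.grab_frame("top"); cv2.imwrite("pics/top3.png",im); s=eyes.grab_frame("scene"); cv2.imwrite("pics/scene3.png",s)
cv2.imwrite("pics/v3.png",np.hstack([cv2.resize(im[180:320,260:390],None,fx=3,fy=3,interpolation=cv2.INTER_CUBIC),cv2.resize(s[110:250,260:390],None,fx=3,fy=3,interpolation=cv2.INTER_CUBIC)]))
E
```

```text
shift [ 1.5  0.4 12.1] turn 0.0 ee [ 522.  -205.9  202.1] head -80.0 F [-0.3  0.3 -0.1] op 0.5 t 7.18 q [-0.5   0.26  1.54 -0.    1.35  0.9 ]
```

View pics/v3.png

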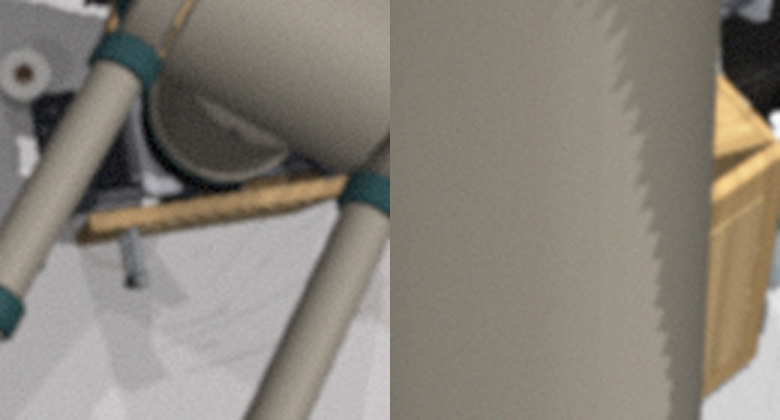

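The arm hides the gap in both views, so I'll go by feel from here.

{"name": "servo_tool", "arguments": {
  "commands": "0.001 0 0.003 0 0;0.001 0 0.008 0 0;0.001 0 0.013 0 0;0.001 0 0.018 0 0;0.001 0 0.022 0 0;0.001 0 0.022 0 0;0.001 0 0.022 0 0"
}}

```text
clock: 7.87
ee_pos: [524.2, -206.7, 182.1]
tool_rot: [0.996, 0.087, -0.0, -0.0]
wrist_force: [0.2, 0.5, 0.7]
opening: 0.8
finger_force: 0.0
```

{"name": "servo_tool", "arguments": {
  "commands": "0 0 0.001 0 0;0 0 0.002 0 0;0 0 0.003 0 0;0 0 0.003 0 0"
}}

```text
clock: 8.2
ee_pos: [524.4, -206.7, 179.3]
tool_rot: [0.996, 0.087, -0.0, -0.0]
wrist_force: [-0.4, -0.5, -0.1]
opening: 0.8
finger_force: 0.0
```

{"name": "servo_tool", "arguments": {
  "commands": "0 0 0.001 0 0;0 0 0.002 0 0;0 0 0.003 0 0;0 0 0.003 0 0"
}}

```text
clock: 8.53
ee_pos: [524.3, -206.7, 176.2]
tool_rot: [0.996, 0.087, -0.0, -0.0]
wrist_force: [0.3, -0.2, 0.0]
opening: 0.5
finger_force: 0.0
```

{"name": "servo_tool", "arguments": {
  "commands": "0 0 0.001 0 0;0 0 0.002 0 0;0 0 0.003 0 0;0 0 0.003 0 0"
}}

```text
clock: 8.87
ee_pos: [524.3, -206.7, 173.2]
tool_rot: [0.996, 0.087, -0.0, -0.0]
wrist_force: [1.2, -0.4, 0.2]
opening: 0.3
finger_force: 0.0
```

{"name": "servo_tool", "arguments": {
  "commands": "0 0 0.001 0 0;0 0 0.002 0 0;0 0 0.003 0 0;0 0 0.003 0 0"
}}

```text
clock: 9.2
ee_pos: [524.6, -206.8, 170.9]
tool_rot: [0.996, 0.087, 0.0, 0.0]
wrist_force: [0.4, 0.2, 5.0]
opening: 0.2
finger_force: 2.1
```

{"name": "servo_tool", "arguments": {
  "commands": "0 0 -0.001 0 0;0 0 -0.001 0 0;0 0 -0.001 0 0"
}}

```text
clock: 9.45
ee_pos: [524.7, -206.8, 171.8]
tool_rot: [0.996, 0.087, 0.0, 0.0]
wrist_force: [0.4, 0.3, 3.6]
opening: 0.7
finger_force: 1.9
```

{"name": "servo_tool", "arguments": {
  "commands": "0 0 -0.001 0 0;0 0 -0.001 0 0;0 0 -0.001 0 0"
}}

```text
clock: 9.7
ee_pos: [524.4, -206.8, 172.3]
tool_rot: [0.996, 0.087, -0.0, 0.0]
wrist_force: [0.2, 0.5, 2.1]
opening: 0.2
finger_force: 1.0
```

{"name": "servo_tool", "arguments": {
  "commands": "0 0 0.001 0 0;0 0 0.002 0 0;0 0 0.003 0 0;0 0 0.004 0 0;0 0 0.005 0 0;0 0 0.005 0 0"
}}

```text
clock: 10.2
ee_pos: [524.5, -206.8, 167.5]
tool_rot: [0.996, 0.087, 0.0, 0.0]
wrist_force: [-0.3, 0.3, 5.5]
opening: 0.7
finger_force: 2.7
```

{"name": "servo_tool", "arguments": {
  "commands": "0 0 0.001 0 0;0 0 0.002 0 0;0 0 0.003 0 0;0 0 0.003 0 0"
}}

```text
clock: 10.53
ee_pos: [524.6, -206.8, 164.8]
tool_rot: [0.996, 0.087, 0.0, 0.0]
wrist_force: [-0.4, 0.4, 6.5]
opening: 0.4
finger_force: 3.1
```

{"name": "servo_tool", "arguments": {
  "commands": "0 0 0.0006 0 0;-0.002 0 0.0006 0 0;-0.004 0 0.0006 0 0;-0.006 0 0.0006 0 0;-0.008 0 0.0006 0 0;-0.01 0 0.0006 0 0;-0.01 0 0.0006 0 0"
}}

```text
clock: 11.12
ee_pos: [515.1, -207.9, 164.5]
tool_rot: [0.996, 0.087, 0.001, -0.0]
wrist_force: [-0.9, 1.7, 6.6]
opening: 0.5
finger_force: 3.2
```

```bash
python3 -c "
from h import *
to(*dpt(.375,12,124,164.2),-80)"
```

```text
shift [-5.1 -0.   0.3] turn -0.0 ee [ 515.1 -207.9  164.5] head -80.0 F [-0.9  1.7  6.6] op 0.5 t 11.12 q [-0.51  0.27  1.62  0.    1.25  0.89]
```

{"name": "servo_tool", "arguments": {
  "commands": "-0.002 0 0.0003 0 0;-0.004 0 0.0003 0 0;-0.006 0 0.0003 0 0;-0.008 0 0.0003 0 0;-0.009 0 0.0003 0 0;-0.009 0 0.0003 0 0"
}}

```text
clock: 11.62
ee_pos: [506.3, -209.6, 164.2]
tool_rot: [0.996, 0.087, 0.001, -0.0]
wrist_force: [0.5, 1.3, 7.1]
opening: 0.2
finger_force: 3.2
```

{"name": "servo_tool", "arguments": {
  "commands": "-0.002 0 0 -0.8 0;-0.004 0 0 -1.6 0;-0.006 -0.0003 0 -2.6 0;-0.008 -0.0004 0 -3.6 0;-0.008 -0.0004 0 -3.6 0"
}}

```text
clock: 12.03
ee_pos: [498.2, -210.7, 164.2]
tool_rot: [0.993, 0.119, 0.001, 0.0]
wrist_force: [-0.1, 2.2, 6.0]
opening: 0.5
finger_force: 3.2
```

{"name": "servo_tool", "arguments": {
  "commands": "-0.003 0 0 -1.4 0;-0.006 -0.0002 0 -2.8 0;-0.009 -0.0004 0 -4.2 0;-0.0124 -0.0006 0 -5.7 0;-0.0124 -0.0006 0 -5.7 0"
}}

```text
clock: 12.45
ee_pos: [485.8, -213.5, 164.2]
tool_rot: [0.986, 0.168, 0.001, 0.0]
wrist_force: [-0.9, 0.8, 6.5]
opening: 0.6
finger_force: 3.2
```

```bash
python3 - <<'E'
from h import *
to(0,0,164.2,-80)
im=eyes.grab_frame("top"); S=3; x,y=260,180
cv2.imwrite("pics/top4.png",im); v=cv2.resize(im[y:y+140,x:x+150],None,fx=S,fy=S,interpolation=cv2.INTER_CUBIC)
for th,c in((.4,(0,0,255)),(.5,(0,255,0)),(.6,(255,0,0))):
    q=[tuple(int((a-b)*S) for a,b in zip(proj(dpt(th,0,l,190),"top"),(x,y))) for l in(150,180)]; cv2.line(v,*q,c,1)
cv2.imwrite("pics/v4.png",v)
E
```

```text
shift [-387.8 -362.3   -0.9] turn 9.3 ee [ 485.8 -213.5  164.2] head -70.7 F [-0.9  0.8  6.5] op 0.6 t 12.45 q [-0.55  0.24  1.67  0.    1.24  0.69]
```

View pics/v4.png

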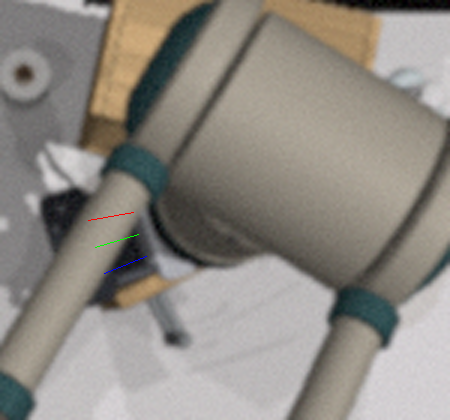

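The door now stands near 0.69 rad. Friction on the hook carried it along, and it is past the catch. I'll lift off the hook, then push the door's back face round.

{"name": "servo_tool", "arguments": {
  "commands": "0 0 -0.002 0 0;0 0 -0.005 0 0;0 0 -0.008 0 0;0 0 -0.011 0 0;0 0 -0.011 0 0"
}}

```text
clock: 12.92
ee_pos: [485.5, -213.3, 174.5]
tool_rot: [0.986, 0.167, -0.0, -0.0]
wrist_force: [0.1, -0.1, 0.1]
opening: 0.4
finger_force: 0.0
```

```bash
python3 -c "
from h import *
for th in (.69,.8,.9,1.0,1.1,1.15): to(*dpt(th,11,124,175.5),-80+np.degrees(th-.375))"
```

```text
shift [-15.1  -0.   -1. ] turn -8.8 ee [ 485.5 -213.3  174.5] head -70.7 F [ 0.1 -0.1  0.1] op 0.4 t 12.92 q [-0.55  0.23  1.65 -0.    1.26  0.69]
shift [-28.7   1.6  -1. ] turn -15.1 ee [ 485.5 -213.3  174.5] head -70.7 F [ 0.1 -0.1  0.1] op 0.4 t 12.92 q [-0.55  0.23  1.65 -0.    1.26  0.69]
shift [-40.8   4.3  -1. ] turn -20.8 ee [ 485.5 -213.3  174.5] head -70.7 F [ 0.1 -0.1  0.1] op 0.4 t 12.92 q [-0.55  0.23  1.65 -0.    1.26  0.69]
shift [-52.6   8.3  -1. ] turn -26.5 ee [ 485.5 -213.3  174.5] head -70.7 F [ 0.1 -0.1  0.1] op 0.4 t 12.92 q [-0.55  0.23  1.65 -0.    1.26  0.69]
shift [-64.   13.4  -1. ] turn -32.3 ee [ 485.5 -213.3  174.5] head -70.7 F [ 0.1 -0.1  0.1] op 0.4 t 12.92 q [-0.55  0.23  1.65 -0.    1.26  0.69]
shift [-69.4  16.3  -1. ] turn -35.1 ee [ 485.5 -213.3  174.5] head -70.7 F [ 0.1 -0.1  0.1] op 0.4 t 12.92 q [-0.55  0.23  1.65 -0.    1.26  0.69]
```

{"name": "servo_tool", "arguments": {
  "commands": "-0.005 0 -0.001 -3 0;-0.01 0 -0.002 -6 0;-0.015 0 -0.002 -8.8 0;-0.019 0.0005 -0.002 -10.5 0;-0.023 0.001 -0.002 -12.5 0;-0.0287 0.0016 -0.002 -15.1 0;-0.0325 0.0025 -0.002 -17 0;-0.037 0.0035 -0.002 -19 0;-0.0408 0.0043 -0.002 -20.8 0;-0.0408 0.0043 -0.002 -20.8 0"
}}

```text
clock: 13.75
ee_pos: [447.6, -230.8, 175.8]
tool_rot: [0.939, 0.343, -0.001, -0.001]
wrist_force: [0.1, -0.5, 0.2]
opening: 0.6
finger_force: 0.0
```

```bash
python3 -c "
from h import *
for th in (.95,1.,1.05,1.1,1.15): to(*dpt(th,11,124,176.5),-80+np.degrees(th-.375))"
```

```text
shift [-5.7  0.1 -0.7] turn -2.9 ee [ 447.6 -230.8  175.8] head -49.9 F [ 0.1 -0.5  0.2] op 0.6 t 13.75 q [-0.61  0.19  1.7  -0.    1.25  0.26]
shift [-11.9   0.   -0.7] turn -5.7 ee [ 447.6 -230.8  175.8] head -49.9 F [ 0.1 -0.5  0.2] op 0.6 t 13.75 q [-0.61  0.19  1.7  -0.    1.25  0.26]
shift [-18.1   0.3  -0.7] turn -8.6 ee [ 447.6 -230.8  175.8] head -49.9 F [ 0.1 -0.5  0.2] op 0.6 t 13.75 q [-0.61  0.19  1.7  -0.    1.25  0.26]
shift [-24.3   0.8  -0.7] turn -11.5 ee [ 447.6 -230.8  175.8] head -49.9 F [ 0.1 -0.5  0.2] op 0.6 t 13.75 q [-0.61  0.19  1.7  -0.    1.25  0.26]
shift [-30.5   1.6  -0.7] turn -14.3 ee [ 447.6 -230.8  175.8] head -49.9 F [ 0.1 -0.5  0.2] op 0.6 t 13.75 q [-0.61  0.19  1.7  -0.    1.25  0.26]
```

{"name": "servo_tool", "arguments": {
  "commands": "-0.005 0 0 -2.9 0;-0.01 0 0 -5 0;-0.015 0 0 -7.5 0;-0.02 0.0004 0 -9.7 0;-0.025 0.001 0 -12 0;-0.03 0.0016 0 -14.3 0;-0.033 0.002 0 -15.5 0;-0.033 0.002 0 -15.5 0;-0.033 0.002 0 -15.5 0"
}}

```text
clock: 14.5
ee_pos: [424.4, -253.5, 176.1]
tool_rot: [0.885, 0.466, -0.0, -0.0]
wrist_force: [-0.7, 0.2, -0.0]
opening: 0.4
finger_force: 0.0
```

```bash
python3 - <<'E'
from h import *
s=manip.get_state(); r=s["ee_pos"][:2]-HG; print("door>=",np.arctan2(r[1],r[0])-np.arctan2(124,12)-YAW, s["wrist_force"].round(1))
im=eyes.grab_frame("top"); S=3; x,y=240,180
v=cv2.resize(im[y:y+160,x:x+170],None,fx=S,fy=S,interpolation=cv2.INTER_CUBIC)
for th,c in((1.0,(0,0,255)),(1.1,(0,255,0)),(1.2,(255,0,0))):
    q=[tuple(int((a-b)*S) for a,b in zip(proj(dpt(th,0,l,190),"top"),(x,y))) for l in(0,180)]; cv2.line(v,*q,c,1)
cv2.imwrite("pics/v5.png",v)
E
```

```text
door>= 1.1742359820887747 [-0.7  0.2 -0. ]
```

View pics/v5.png

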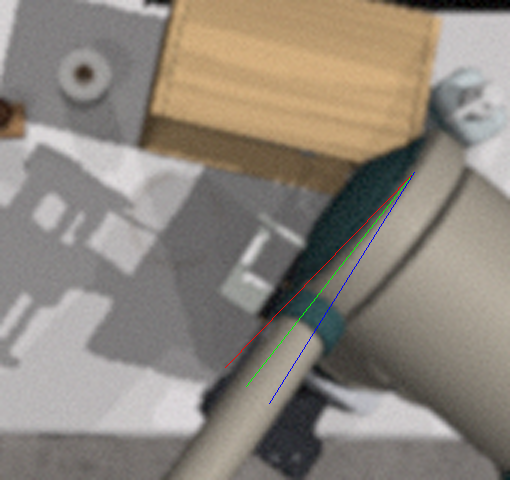

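{"name": "servo_tool", "arguments": {
  "commands": "0.004 0 0 0 0;0.008 0 0 0 0;0.008 0 -0.02 0 0;0.008 0 -0.05 0 0;0.008 0 -0.08 0 0;0.008 0 -0.1 0 0;-0.03 0 -0.1 0 0;-0.06 0 -0.1 0 0;-0.09 0 -0.1 0 0;-0.12 0 -0.1 0 0"
}}

```text
clock: 15.38
ee_pos: [356.5, -353.1, 276.9]
tool_rot: [0.884, 0.467, 0.0, 0.0]
wrist_force: [0.5, 0.3, 0.0]
opening: 0.4
finger_force: 0.0
```

```bash
python3 - <<'E'
from h import *
to(300,-400,280)
im=eyes.grab_frame("top"); S=3; x,y=240,180
v=cv2.resize(im[y:y+160,x:x+170],None,fx=S,fy=S,interpolation=cv2.INTER_CUBIC)
for th,c in((1.0,(0,0,255)),(1.1,(0,255,0)),(1.2,(255,0,0))):
    q=[tuple(int((a-b)*S) for a,b in zip(proj(dpt(th,0,l,190),"top"),(x,y))) for l in(0,180)]; cv2.line(v,*q,c,1)
cv2.imwrite("pics/v6.png",v)
E
```

```text
shift [-70.6 -20.2  -3.1] turn None ee [ 356.5 -353.1  276.9] head -34.4 F [0.5 0.3 0. ] op 0.4 t 15.38 q [-0.92  0.13  1.52  0.    1.49 -0.32]
```

View pics/v6.png

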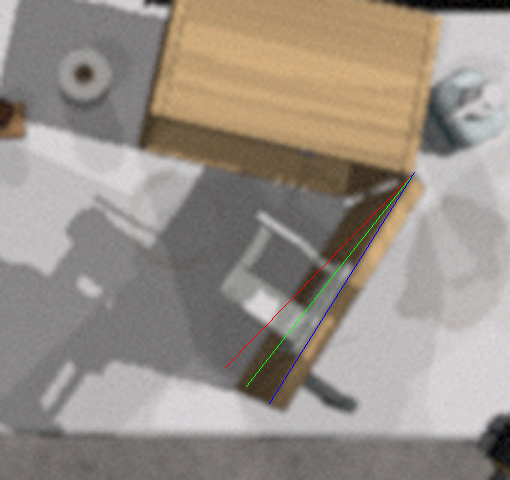

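The door's back edge lies on the 1.2 rad line (about 1.18), the gripper is clear, and the bystanders haven't moved.

{"name": "servo_tool", "arguments": {
  "commands": "0 0 0 0 0;0 0 0 0 0;0 0 0 0 0"
}}

```text
clock: 15.68
ee_pos: [357.3, -351.6, 276.5]
tool_rot: [0.884, 0.467, 0.0, -0.0]
wrist_force: [0.8, -0.2, -0.2]
opening: 0.6
finger_force: 0.0
```

```bash
python3 -c "
from h import *
print(manip.sign_off())"
```

```text
the job is handed in; nothing more can be done
None
```

The job is handed in at 15.7 s: the door stands open at about 1.18 rad (68°) by the top camera, the hook was pressed with about 7 N at most by the wrist readings, the things beside the cupboard look unmoved, and the robot is clear; no verdict was returned.

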